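# Load a polish tin into the spring feeder

### The job

Load the small flat polish tin into the birch spring feeder: set it down in the square shaft so that it rests on the follower, then draw the follower back by its upright steel post until the tin drops down into the track. Slowly ease the follower forward again under your hand until it holds the tin firmly against the front gate, then let go: never let it fly forward and never drive it hard into the tin, for the thin tin dents. Leave the other things on the cabinet where they are.

Things in the scene. Friction and masses are not known exactly. Their poses are not given: they have to be found in the camera images.
- rack: Fixed birch tin feeder, 320 x 90 mm. Origin: on the table under the centre of its loading shaft; x runs along the level track to the front gate, y across, z up. Track floor 8 mm up, 61 mm wide between side walls 8 mm thick, tops 33 mm up, x = -45 to +125 mm. Base x = -195 to +125 mm; behind x = -45 the rails are only 28 mm high and 8 mm thick.
- shaft (a point): Centre of the open loading shaft, 52 mm above the table, axes as the rack. Shaft 61 mm square: birch bridges cross the track at x = +-30.5 mm (inner faces; 8 mm thick, front underside 37, rear 23, tops 52 mm above the table), with sloped lead-in plates leaning outwards to 69 mm up. On the y sides only the 33 mm walls bound it, so fingers set along y can stay above them.
- bay (a point): Point on the track floor in the front bay, open above, 70 mm ahead of the shaft centre; axes as the rack. The walnut front gate, a block across the track rising 33 mm above the table, is clamped with its inner face anywhere from 6 to 42 mm ahead of this point (76 to 112 mm ahead of the shaft); that is not reported: feel it. The tin has to end up against it.
- follower (a joint): Travel in m of the sprung follower, a wooden slide 150 x 58 mm in the track with a flat deck 20 mm above the table: 0 closed and empty, growing as drawn back (rack -x) to 0.100 at a solid stop; 0.004 to 0.040 with a tin held at the gate. Spring drives it to the gate, 10 N closed to 12 N full back; damping 3 N per m/s, 0.15 kg. No catch: let go, it flies shut.
- post_top (a point): Top of the follower's upright steel pull post, 81 mm above the table; post 16 mm along the track, 24 mm across, standing 61 mm above the deck. Grip it here, keep hold until the tin bears on the gate (the spring load leaves the hand), and never let it run forward faster than 0.15 m/s; the tin dents if pressed with over 17 N. With the follower closed it is 75 mm behind the shaft centre.
- nose (a point): Top front edge of the follower, 135 mm ahead of its post; 60 mm ahead of the shaft centre when closed, 40 mm behind it full back. A tin on the deck stays in the shaft as the deck is drawn away, tips, and drops flat to the track floor once the nose is behind the shaft (93 mm of pull or more). Going forward the nose pushes the tin to the gate, stopping 60 to 96 mm ahead of full back.
- tin: The small flat round polish tin, bare metal, 56 mm diameter, 24 mm high, 55 to 115 g, lying flat on the cabinet top in a cluster with a larger tin and a jar (the three swap places). Origin: centre of its underside; z up.
- big_tin: bystander: larger flat round metal tin, 72 mm diameter, 29 mm high, in the same cluster as the small tin; origin under its centre
- jar: bystander: upright white ceramic jar with a black cap, 46 mm diameter, 50 mm high, in the same cluster; origin under its centre
- shoe_tree: bystander: beech shoe tree, about 250 mm long, 60 mm wide, 46 mm high, lying on the far side of the feeder; origin under its middle
- shoehorn: bystander: bone-white plastic shoehorn, 205 mm long, 46 mm wide, 8 mm high, on the far side; origin under its middle
- heel_grip: bystander: small curved blue silicone heel grip, about 85 mm long, 6 mm thick, near the robot; origin under its middle
- key: bystander: brass door key, 70 mm long, 5 mm thick, near the robot; origin under its middle
Not all that is in view belongs to the job. What is shaped like the tin but green or orange is not meant.

How it is judged:
On the way, in this order (a step that is already met when the one before it is completed fails the run):
1. The tin rests flat on the follower's deck in the shaft, let go (x of tin in the frame of rack between -0.006 and 0.006 m and y of tin in the frame of rack between -0.006 and 0.006 m and z of tin in the frame of rack between 0.017 and 0.023 m and angle between tin's own z axis and vertical below 0.1 rad and contact force between the fingers and tin below 0.2 N), for 0.2 s.
2. The follower is drawn back and the tin lies flat on the track floor ahead of it (value of joint follower above 0.083 m and z of tin in the frame of rack below 0.011 m and angle between tin's own z axis and vertical below 0.1 rad and x of tin in the frame of rack between -0.01 and 0.05 m), for 0.1 s.
At the end, for the whole second after the job is handed in: The tin lies flat (tilt under 0.08 rad) on the track floor in the front bay, its centre 45 to 88 mm ahead of the shaft centre and within 6 mm of the track's middle, pressed against the gate by the released follower with more than 3 N, all at rest (x of tin in the frame of rack between 0.045 and 0.088 m and y of tin in the frame of rack between -0.006 and 0.006 m and z of tin in the frame of rack below 0.011 m and angle between tin's own z axis and vertical below 0.08 rad and contact force between follower_c0 and tin above 3 N and linear speed of tin below 0.01 m/s and velocity of joint follower between -0.01 and 0.01 m/s); the robot touches nothing.
It fails at once if The follower flies: runs forward faster than 0.15 m/s (velocity of joint follower below -0.15 m/s).
It fails at once if The tin is dented: follower presses on it with more than 17 N (contact force between follower_c0 and tin above 17 N).
It fails at once if A bystander is moved by more than 25 mm (distance of any of big_tin, jar, shoe_tree, shoehorn, heel_grip, key from where it was at the start of the episode above 0.025 m).
It also fails if it takes over 67 s, if anything falls off the work surface, if the arm or the gripper's body presses on something with over 40 N, if the wrist force passes 120 N, or if a joint passes its speed limit or range.

### The arm

A 7-joint arm with a two-finger parallel gripper is mounted at the origin on the work surface. World frame = base frame: x ahead of the robot, y to its left, z up, the work surface at z = 0. Lengths are in m, angles in rad, forces in N, time in s.
With the tool pointing down it reaches from about 0.425 to 0.925 m from the base axis. Payload 6.8 kg.
Tool frame: the origin (TCP) lies midway between the tips of the shut fingers; the grasp point (between the pads) lies 19 mm behind it (arm.grasp_offset is the distance from the TCP to the grasp point, in m); z points along the fingers, y is the line along which they close (so a half turn about z gives the same grasp; the last joint's range is limited). The gripper opens to 88 mm and grips with 3 to 60 N. Pads are 20 mm wide; open, the fingers measure 115 mm over their backs; the gripper's body (75 mm by 178 mm) begins 61 mm behind the grasp point.
Start: joints at [-1.337, 0.477, 0.022, 1.555, -0.011, 1.109, -0.083], TCP at [0.226, 0.636, 0.223] pointing down, gripper open.
Joint ranges: [-2.96, 2.96], [-0.34, 2.1], [-1.41, 1.46], [0.24, 2.44], [-1.37, 4.51], [0.17, 1.92], [-2.96, 2.96]. Speed limits (rad/s): [2.39, 2.39, 3.14, 3.14, 3.14, 3.14, 3.14].

### API

Orientations are given as a rotation vector (axis times angle).
In Python, from rig import readout, eyes, arm gives the robot as it stands. The module is installed in compiled form; this text tells all that it offers.
- The arm moves only by the tool step_arm, never from a script. Its argument "plan" is one flat list of numbers, 7 for each row, row after row: the shift along the tool's x, y, z in m, then the turn, a rotation vector about the tool's x, y, z in rad, then the closure, from 0 (fully open) to 1 (shut). In form: [tx, ty, tz, ax, ay, az, jaw, tx, ty, tz, ax, ay, az, jaw, ...]. A call has 1 to 5 rows; each row is the pose to reach, as a shift and turn from the pose commanded when the call began, along the tool's axes at that moment; what a row does not reach only later rows make up. A row lasts 1/8 s, in which the tool goes at most 62.5 mm and 10.7 degrees, less where a joint would pass 70% of its speed; a pose out of reach is approached as far as the arm can. A call with a gripper value outside its range is refused whole. The fingers move at their own pace and stop on an object; "force" is the grip in N (left out, the last holds). Time passes only in rows, so rows that repeat a pose let the fingers close. It gives the time, the measured TCP pose, the force and the opening at its end, in the units of the state.
- readout.read_state(): the state, without advancing time (a new reading comes with each control period).
- eyes.capture(name): name is "side" or "top"; returns a dict with "img" (480x640x3 uint8, red, green, blue), "camera_matrix" (3x3 intrinsics, pixels), "R" (3x3) and "t" (3): a world point X has camera coordinates R X + t. Camera axes: x right, y down, z forward; pixel columns grow to the right and rows downward; lengths in m; the calibration is good to about 2 mm. A picture is of the moment at which its call begins. There is no depth.
- arm.close_job(): hands the job in, once; it reports no verdict.
Trained networks look in the newest picture that a camera, given by its name, has taken for a name from the list of things; names that differ only in an ending like _2 or _b are one class to them, and where a whole thing is asked for, a point or a joint stands for the part that bears it (a point fixed in the world has none). Each returns a list of dicts, best first, with "p" (0 to 1); they miss things now and then, are a little off and sometimes report something else, mostly with a low value. They report only what shows in the picture. A call takes as long as a camera call. They do not tell look-alikes from the thing itself.
- eyes.look_for(camera, label): "position" ([x, y, z] in m, in the coordinates of the camera as it stood for that picture, good to about 4 mm: the middle of the surface that is visible of it).
- eyes.spot_point(camera, label): "position" ([x, y, z] in m, in the coordinates of the camera as it stood for that picture, good to about 4 mm: a listed point, or the origin of a listed thing).
The state is a dict: "time": time; "q": joint angles; "dq": joint speeds; "joint_efforts": joint torques, N m; "tool_pos": TCP position; "ee_rot": TCP orientation; "wrist_force": force on the tool from outside, world axes, zero at the start; "ft_torque": the same for the moment, N m; "grip_width": opening from 0.0 (shut) to 1.0 (fully open).
Only numpy, scipy, OpenCV 4.12 (cv2) and the standard library are available. Lean on these libraries where they do the work, as an engineer would, in place of code of your own. Each camera call takes 0.05 s, during which the arm holds its last target. There are 200 camera calls.

## Working session

There is one attempt and no reset: what is moved stays moved. The work goes in short steps, Python scripts to look and compute and a tool call to move; the robot and the scene stay as the last step left them, time stands still between calls to the robot, and variables do not carry over. Pictures are saved under pics/ and viewed, on a budget of 10 in all, crops included, one or two more only if the job needs it, and the job is handed in when it is done.

Besides the shell and the picture viewer there is one more tool, called by a JSON object that holds its "fn" and its "kwargs". step_arm: Moves the arm, as the interface text tells. Its arguments: {"type":"object","properties":{"plan":{"type":"array","items":{"type":"number"}},"force":{"type":"number"}},"required":["plan"]}

```bash
mkdir -p pics
cat > h.py <<'E'
from rig import readout, eyes, arm
import numpy as np, cv2
from scipy.spatial.transform import Rotation as Ro
def cap(n,save=None):
    c=eyes.capture(n)
    if save: cv2.imwrite('pics/'+save,c['img'][:,:,::-1])
    return c
def w(c,p): return c['R'].T@(np.array(p)-c['t'])
def px(c,X):
    v=c['camera_matrix']@(c['R']@np.array(X)+c['t']); return v[:2]/v[2]
def ray(c,uv,z):
    d=c['R'].T@np.linalg.solve(c['camera_matrix'],[uv[0],uv[1],1]); o=-c['R'].T@c['t']
    return o+d*(z-o[2])/d[2]
np.set_printoptions(precision=4,suppress=True)
E
python3 - <<'E'
from h import *
ims=[]
for n in ['side','top']:
    c=cap(n,n+'0.png'); print(n,'cam at',-c['R'].T@c['t'],'\n',c['R'])
    for l in ['tin','big_tin','jar','rack','shaft','bay','post_top','nose']:
        for r in eyes.spot_point(n,l)[:4]:
            X=w(c,r['position']); print(l,round(r['p'],2),X,px(c,X).round())
s=readout.read_state(); print(s)
E
```

```text
side cam at [ 0.3748 -0.7508  0.8016] 
 [[ 0.9838 -0.1783  0.02  ]
 [-0.0931 -0.6022 -0.7929]
 [ 0.1534  0.7782 -0.609 ]]
tin 0.81 [ 0.3966  0.4318 -0.0035] [237. 210.]
tin 0.72 [0.6041 0.4059 0.0008] [320. 207.]
tin 0.63 [ 0.4798  0.5103 -0.0015] [267. 190.]
tin 0.57 [ 0.4934  0.4025 -0.002 ] [277. 212.]
big_tin 0.76 [ 0.5633  0.2844 -0.0022] [313. 238.]
jar 0.77 [ 0.4316  0.289  -0.0021] [256. 242.]
rack 0.98 [ 0.5734 -0.0207  0.0007] [345. 332.]
shaft 0.69 [ 0.5758 -0.021   0.0507] [347. 313.]
shaft 0.48 [ 0.7882  0.1476 -0.001 ] [423. 266.]
bay 0.84 [ 0.5059 -0.0386  0.0076] [312. 341.]
bay 0.5 [ 0.5746 -0.024   0.0486] [347. 316.]
post_top 0.59 [ 0.6455 -0.0022  0.0824] [382. 290.]
nose 0.73 [ 0.5186 -0.0399  0.0179] [319. 337.]
top cam at [0.4238 0.1465 1.0521] 
 [[-0.021  -0.9998 -0.0065]
 [-0.9893  0.0217 -0.1444]
 [ 0.1445  0.0034 -0.9895]]
tin 0.89 [ 0.391   0.4347 -0.0033] [193. 320.]
tin 0.76 [0.6025 0.4119 0.0043] [204. 228.]
tin 0.72 [0.4773 0.5081 0.005 ] [161. 283.]
tin 0.61 [ 0.4918  0.4035 -0.0008] [207. 276.]
big_tin 0.95 [0.5673 0.2868 0.0018] [258. 242.]
big_tin 
[... 220 characters left out ...]
[385. 198.]
bay 0.89 [ 0.5006 -0.0418  0.0092] [401. 267.]
post_top 0.57 [ 0.6484 -0.0021  0.0844] [385. 197.]
nose 0.72 [ 0.6465 -0.0007  0.0849] [385. 198.]
nose 0.66 [ 0.5154 -0.0364  0.0208] [399. 260.]
{'time': 0.9, 'q': array([-1.3371,  0.477 ,  0.0224,  1.5554, -0.0115,  1.1092, -0.0831]), 'dq': array([ 0.0002, -0.0004, -0.0005,  0.0014, -0.0006,  0.0017, -0.0007]), 'joint_efforts': array([  0.0006, -58.2721,   1.533 , -27.2937,  -0.0545,   0.0099,
         0.    ]), 'tool_pos': array([0.2262, 0.636 , 0.2227]), 'ee_rot': array([0.5342, 3.0958, 0.0001]), 'wrist_force': array([ 0.093 , -0.0023,  0.4362]), 'ft_torque': array([ 0.0165,  0.0158, -0.0601]), 'grip_width': 0.9987665812394443}
```

View pics/top0.png

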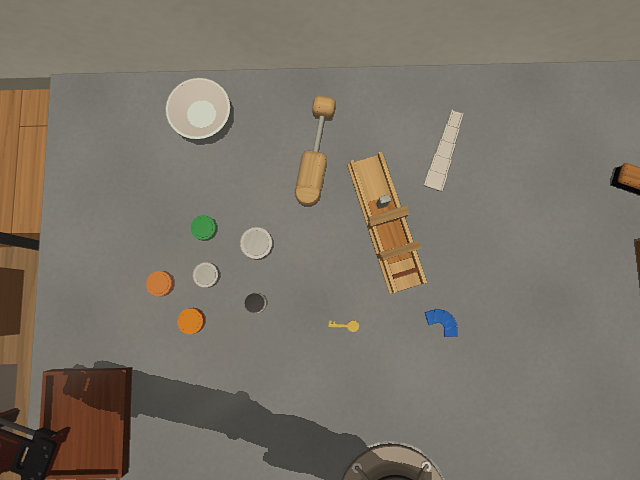

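View pics/side0.png

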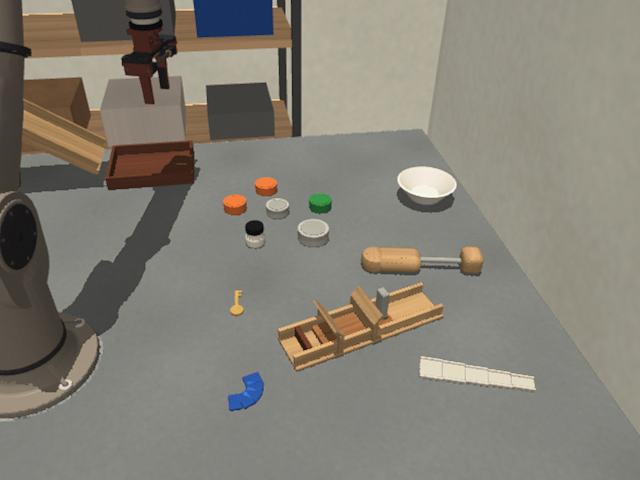

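```bash
cat >> h.py <<'E'
def rackT(x,y,a):
    T=np.eye(4);T[:2,:2]=[[np.cos(a),-np.sin(a)],[np.sin(a),np.cos(a)]];T[:2,3]=x,y;return T
def overlay(c,pose,lo,hi,k):
    im=cv2.resize(c['img'][lo[1]:hi[1],lo[0]:hi[0],::-1],None,fx=k,fy=k,interpolation=cv2.INTER_CUBIC)
    T=rackT(*pose)
    def pl(pts,col):
        p=np.array([(px(c,(T@np.array([*q,1]))[:3])-lo+.5)*k for q in pts]); cv2.polylines(im,[p.round().astype(int)],True,col,1)
    pl([(-.045,-.0385,.033),(.125,-.0385,.033),(.125,.0385,.033),(-.045,.0385,.033)],(0,0,255))
    pl([(-.195,-.0385,.028),(-.045,-.0385,.028),(-.045,.0385,.028),(-.195,.0385,.028)],(255,0,0))
    for s in(-1,1): pl([(s*.0305,-.0385,.052),(s*.0385,-.0385,.052),(s*.0385,.0385,.052),(s*.0305,.0385,.052)],(0,255,0))
    pl([(-.083,-.012,.081),(-.067,-.012,.081),(-.067,.012,.081),(-.083,.012,.081)],(255,0,255))
    return im
E
python3 - <<'E'
from h import *
t=cap('top');s=cap('side')
P=(.5742,-.0219,np.deg2rad(-165.3))
a=overlay(t,P,(340,145),(435,300),3.8);b=overlay(s,P,(270,275),(450,370),2.2)
# silver tin segmentation
def seg(c,uv,r=22):
    u,v=np.round(uv).astype(int);roi=c['img'][v-r:v+r,u-r:u+r].astype(int)
    return roi
k=cv2.resize(t['img'][255:295,185:228,::-1],None,fx=5,fy=5)
k2=cv2.resize(s['img'][192:225,257:300,::-1],None,fx=5,fy=5)
W=np.zeros((600,800,3),np.uint8)
W[:a.shape[0],:a.shape[1]]=a; W[:b.shape[0],a.shape[1]+5:a.shape[1]+5+b.shape[1]]=b
W[215:215+k.shape[0],370:370+k.shape[1]]=k; W[420:420+k2.shape[0],370:370+k2.shape[1]]=k2
cv2.imwrite('pics/c1.png',W)
E
```

```text
(no output)
```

View pics/c1.png

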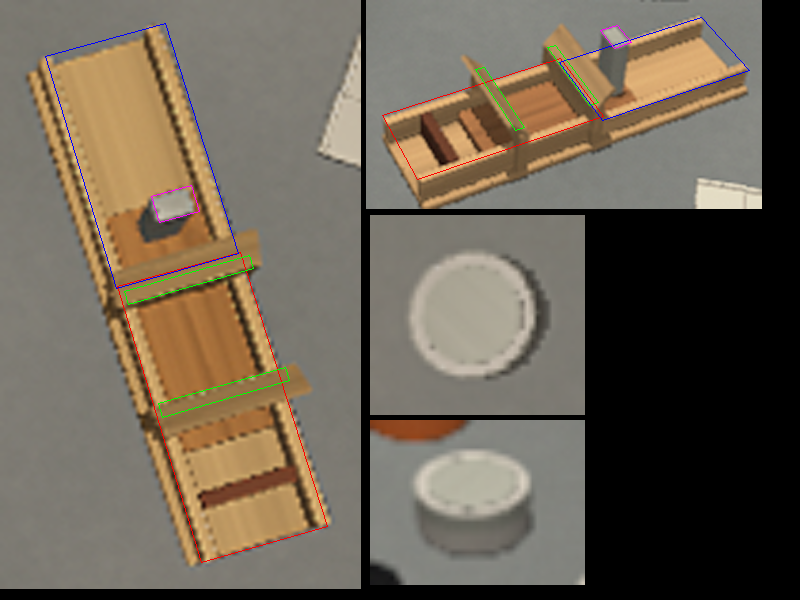

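Candidates for the tin in the top view: orange at (160,284) and (190,321), green at (204,228), big silver tin at (256,243), small silver tin at (206,275). The small silver tin matches the description, and the crop confirms it: bare metal, flat and round. The rack overlay fits well. The gate is the dark stripe in the front bay.

Run:
```python
from h import *
t=cap('top');s=cap('side')
def tri(c1,u1,c2,u2):
    P=[c['camera_matrix']@np.c_[c['R'],c['t']] for c in(c1,c2)]
    X=cv2.triangulatePoints(P[0],P[1],np.array(u1,float),np.array(u2,float)).ravel();return X[:3]/X[3]
print('tin top tri',tri(t,(205.4-.5,274.6-.5),s,(277.6-.5,204.6-.5)))
print('top@24',ray(t,(204.9,274.1),.024),'side@24',ray(s,(277.1,204.1),.024))
# post top pixel refs
print('post tri',tri(t,(340+174/3.8-.5,145+203/3.8-.5),s,(270+(615-366)/2.2-.5,275+37/2.2-.5)))
T=rackT(.5742,-.0219,np.deg2rad(-165.3))
g=ray(t,(340+249/3.8-.5,145+487/3.8-.5),.033);print('gate mid',np.linalg.inv(T)@[*g,1])
st=readout.read_state();R=Ro.from_rotvec(st['ee_rot']).as_matrix();print(R)
print('yaw of tool y',np.degrees(np.arctan2(R[1,1],R[0,1])))
print('delta in tool',R.T@(np.array([.4925,.403,.10])-st['tool_pos']))
```

```text
tin top tri [0.4944 0.4037 0.0219]
top@24 [0.4935 0.4032 0.024 ] side@24 [0.4946 0.4005 0.024 ]
post tri [ 0.6469 -0.0024  0.0796]
gate mid [0.0909 0.0013 0.033  1.    ]
[[-0.9421  0.3352  0.    ]
 [ 0.3352  0.9421  0.    ]
 [ 0.      0.     -1.    ]]
yaw of tool y 70.41416868699064
delta in tool [-0.3289 -0.1303  0.1227]
```

{"fn": "step_arm", "kwargs": {"plan": [-0.06,-0.024,0,0,0,-0.18,0,-0.12,-0.047,0,0,0,-0.36,0,-0.18,-0.071,0.03,0,0,-0.5,0,-0.24,-0.094,0.06,0,0,-0.598,0,-0.29,-0.114,0.09,0,0,-0.598,0], "force": 15}}

```text
time: 1.72
tool_pos: [0.4498, 0.4417, 0.1418]
ee_rot: [-0.402, 3.115, 0.002]
wrist_force: [0.6, 0.1, -0.6]
grip_width: 1.001
```

```bash
cat > d.py <<'E'
import sys
from h import *
X=np.array([float(v) for v in sys.argv[1:4]]);st=readout.read_state();R=Ro.from_rotvec(st['ee_rot']).as_matrix()
print('pos',st['tool_pos'],'yaw',np.degrees(np.arctan2(R[1,1],R[0,1])),'z',R[:,2],'w',st['grip_width'],'F',st['wrist_force'],'t',st['time'])
print('delta',R.T@(X-st['tool_pos']))
T=rackT(.5742,-.0219,np.deg2rad(-165.3)); print('rack',(np.linalg.inv(T)@[*st['tool_pos'],1])[:3], 'Frack',T[:3,:3].T@st['wrist_force'],'q',st['q'])
E
python3 d.py .4937 .403 .10
```

```text
pos [0.4498 0.4417 0.1418] yaw 104.72688541017841 z [ 0.001   0.0012 -1.    ] w 1.0010846034924272 F [ 0.6223  0.0637 -0.6105] t 1.725
delta [-0.0325 -0.0487  0.0418]
rack [ 0.0027 -0.48    0.1418] Frack [-0.6181  0.0963 -0.6105] q [-0.8471  0.4862 -0.0379  1.7407  0.0223  0.9136  0.9336]
```

{"fn": "step_arm", "kwargs": {"plan": [-0.0242,-0.0357,0.02,0,0,0,0,-0.0242,-0.0357,0.06,0,0,0,0,-0.0242,-0.0357,0.06,0,0,0,0]}}

```text
time: 2.1
tool_pos: [0.4791, 0.4126, 0.0793]
ee_rot: [0.4, -3.111, 0.005]
wrist_force: [-0.5, 0.3, -0.1]
grip_width: 1.002
```

```bash
python3 d.py .4937 .403 .016
python3 - <<'E'
from h import *
for n in ['top','side']:
    c=cap(n); X=np.array([.4937,.403,.012]);u,v=px(c,X).round().astype(int)
    im=c['img'][v-40:v+40,u-60:u+60,::-1]; cv2.imwrite('pics/g_%s.png'%n,cv2.resize(im,None,fx=5,fy=5))
a=cv2.vconcat([cv2.imread('pics/g_top.png'),cv2.imread('pics/g_side.png')]);cv2.imwrite('pics/g.png',cv2.resize(a,None,fx=.75,fy=.75))
E
```

```text
pos [0.4791 0.4126 0.0793] yaw 104.63861885979013 z [-0.0044 -0.0041 -1.    ] w 1.0015003183443492 F [-0.5195  0.2623 -0.0649] t 2.1
delta [-0.0121 -0.0128  0.0632]
rack [-0.0182 -0.4444  0.0793] Frack [ 0.436  -0.3856 -0.0649] q [-0.7867  0.5689 -0.0309  1.7698  0.0225  0.8092  0.9979]
```

View pics/g.png

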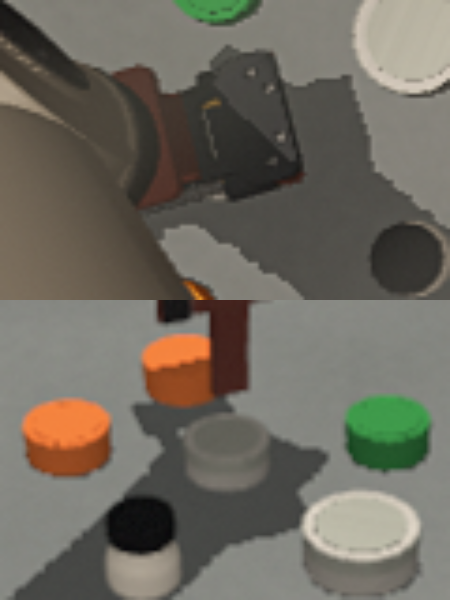

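The hand is still lagging beside the tin, so I'll let it settle. The choice of tin is confirmed.

{"fn": "step_arm", "kwargs": {"plan": [0,0,0,0,0,0,0,0,0,0,0,0,0,0,0,0,0,0,0,0,0]}}

```text
time: 2.58
tool_pos: [0.4807, 0.415, 0.0828]
ee_rot: [-0.402, 3.115, 0.001]
wrist_force: [-0.0, -0.9, -0.3]
grip_width: 0.999
```

```bash
python3 d.py .4937 .403 .016
```

```text
pos [0.4807 0.415  0.0828] yaw 104.70330530746593 z [ 0.0009  0.0009 -1.    ] w 0.9991901617152575 F [-0.0312 -0.928  -0.3171] t 2.575
delta [-0.0095 -0.015   0.0668]
rack [-0.0204 -0.4463  0.0828] Frack [ 0.2656  0.8897 -0.3171] q [-0.7879  0.5648 -0.0307  1.767   0.0227  0.8088  0.998 ]
```

{"fn": "step_arm", "kwargs": {"plan": [-0.0095,-0.015,0.02,0,0,0,0,-0.0095,-0.015,0.045,0,0,0,0,-0.0095,-0.015,0.0668,0,0,0,0,-0.0095,-0.015,0.0668,0,0,0,0,-0.0095,-0.015,0.0668,0,0,0,0]}}

```text
time: 3.2
tool_pos: [0.4942, 0.4018, 0.0151]
ee_rot: [-0.4, 3.116, -0.0]
wrist_force: [0.5, -0.4, 0.1]
grip_width: 0.997
```

```bash
python3 d.py .4937 .403 .016
```

```text
pos [0.4942 0.4018 0.0151] yaw 104.6390931437358 z [ 0.0002 -0.0003 -1.    ] w 0.9971901012169031 F [ 0.5035 -0.4377  0.086 ] t 3.2
delta [ 0.0002  0.0013 -0.0009]
rack [-0.0302 -0.4301  0.0151] Frack [-0.376   0.5511  0.086 ] q [-0.7599  0.661  -0.0285  1.7875  0.0279  0.6935  1.0224]
```

{"fn": "step_arm", "kwargs": {"plan": [0,0,0,0,0,0,1,0,0,0,0,0,0,1,0,0,0,0,0,0,1,0,0,0,0,0,0,1,0,0,0,0,0,0,1], "force": 15}}

```text
time: 3.82
tool_pos: [0.4937, 0.4026, 0.0155]
ee_rot: [-0.401, 3.115, 0.001]
wrist_force: [-0.5, -0.3, 2.3]
grip_width: 0.629
```

{"fn": "step_arm", "kwargs": {"plan": [0,0,-0.03,0,0,0,1,0,0,-0.08,0,0,0,1,0,0,-0.12,0,0,0,1,0,0,-0.12,0,0,0,1,0,0,-0.12,0,0,0,1]}}

```text
time: 4.45
tool_pos: [0.493, 0.4019, 0.1343]
ee_rot: [0.401, -3.115, 0.001]
wrist_force: [-0.3, 0.4, -0.4]
grip_width: 0.634
```

```bash
python3 d.py .5742 -.0219 .135
```

```text
pos [0.493  0.4019 0.1343] yaw 104.68183249385969 z [-0.0009 -0.0009 -1.    ] w 0.6340228770894708 F [-0.3271  0.4467 -0.3645] t 4.45
delta [ 0.0289 -0.4305 -0.0004]
rack [-0.029  -0.4305  0.1343] Frack [ 0.2031 -0.5151 -0.3645] q [-0.7611  0.5043 -0.0283  1.7303  0.0173  0.9086  1.0305]
```

{"fn": "step_arm", "kwargs": {"plan": [0.003,-0.05,0,0,0,0,1,0.006,-0.1,0,0,0,0,1,0.012,-0.155,0,0,0,0,1,0.018,-0.21,0,0,0,0,1,0.022,-0.26,0,0,0,0,1]}}

```text
time: 5.08
tool_pos: [0.537, 0.1427, 0.1333]
ee_rot: [0.4, -3.113, 0.002]
wrist_force: [0.6, -0.5, -0.4]
grip_width: 0.632
```

{"fn": "step_arm", "kwargs": {"plan": [0.0035,-0.055,0,0,0,0,1,0.007,-0.11,0,0,0,0,1,0.007,-0.17,0,0,0,0,1,0.007,-0.17,0,0,0,0,1,0.007,-0.17,0,0,0,0,1]}}

```text
time: 5.7
tool_pos: [0.5734, -0.0205, 0.1337]
ee_rot: [0.401, -3.113, -0.001]
wrist_force: [-0.1, 1.5, 0.3]
grip_width: 0.632
```

```bash
python3 d.py .5742 -.0219 .095
```

```text
pos [ 0.5734 -0.0205  0.1337] yaw 104.66632640857978 z [-0.0028  0.0003 -1.    ] w 0.6323461924832321 F [-0.0534  1.506   0.3487] t 5.7
delta [-0.0005 -0.0016  0.0387]
rack [ 0.0004 -0.0015  0.1337] Frack [-0.3305 -1.4702  0.3487] q [-0.1224  0.414   0.0633  1.8863 -0.0347  0.8451  1.7855]
```

{"fn": "step_arm", "kwargs": {"plan": [0,-0.001,0.02,0,0,0,1,0,-0.001,0.04,0,0,0,1,0,-0.001,0.04,0,0,0,1,0,-0.001,0.04,0,0,0,1]}}

```text
time: 6.2
tool_pos: [0.5748, -0.0206, 0.0954]
ee_rot: [-0.404, 3.115, 0.001]
wrist_force: [1.4, -0.6, 0.3]
grip_width: 0.631
```

```bash
python3 d.py .5742 -.0219 .0375;  python3 - <<'E'
from h import *
P=(.5742,-.0219,np.deg2rad(-165.3));T=rackT(*P)
s=cap('side');lo=(270,230);b=overlay(s,P,lo,(450,370),4.4)
q=readout.read_state()['tool_pos']
for z in(q[2]-.0155,q[2]+.0085):
    p=np.array([(px(s,[q[0]+.028*np.cos(a),q[1]+.028*np.sin(a),z])-lo+.5)*4.4 for a in np.linspace(0,6.3,40)]).astype(int)
    cv2.polylines(b,[p],True,(255,255,0),1)
cv2.imwrite('pics/s2.png',b)
for n in('side','top'):
    c=cap(n)
    for r in eyes.look_for(n,'tin')[:5]:print(n,r['p'],w(c,r['position']))
E
```

```text
pos [ 0.5748 -0.0206  0.0954] yaw 104.78314168400946 z [-0.0001  0.0005 -1.    ] w 0.6311319841812886 F [ 1.4017 -0.6364  0.3436] t 6.2
delta [ 0.0009 -0.0011  0.0579]
rack [-0.0009 -0.0011  0.0954] Frack [-1.1943  0.9712  0.3436] q [-0.1179  0.4665  0.0586  1.9107 -0.0387  0.7655  1.7911]
side 0.91 [0.6036 0.3931 0.0234]
side 0.71 [ 0.5629 -0.0315  0.1012]
side 0.62 [0.4787 0.4953 0.0231]
side 0.55 [0.3968 0.4153 0.0211]
top 0.7 [0.3929 0.4275 0.0277]
top 0.63 [0.4763 0.5016 0.0312]
top 0.63 [0.5967 0.4094 0.0234]
top 0.46 [ 0.5567 -0.02    0.1045]
top 0.2 [ 0.8049 -0.1693  0.0108]
```

View pics/s2.png

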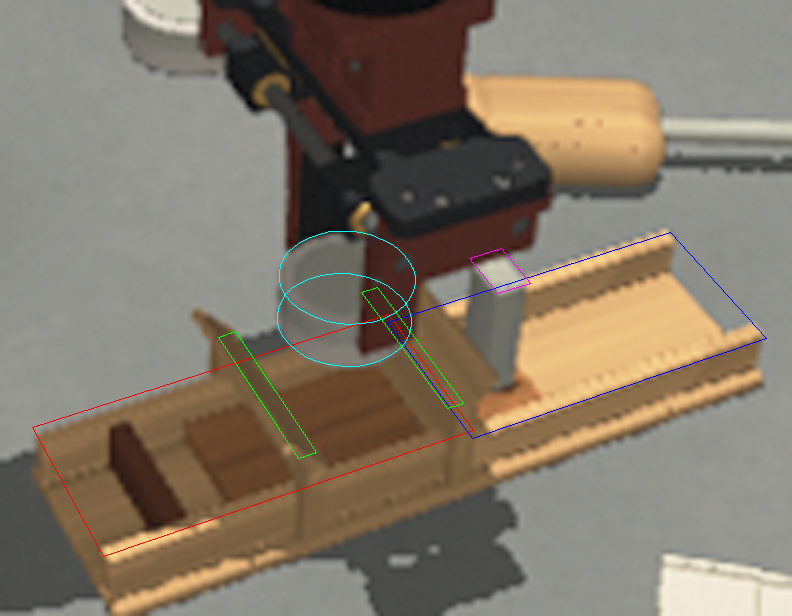

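{"fn": "step_arm", "kwargs": {"plan": [0.0005,-0.001,0.015,0,0,0,1,0.0005,-0.001,0.03,0,0,0,1,0.0005,-0.001,0.042,0,0,0,1,0.0005,-0.001,0.05,0,0,0,1,0.0005,-0.001,0.05,0,0,0,1]}}

```text
time: 7.08
tool_pos: [0.574, -0.023, 0.0443]
ee_rot: [0.401, -3.114, -0.0]
wrist_force: [1.3, -0.3, -0.2]
grip_width: 0.632
```

{"fn": "step_arm", "kwargs": {"plan": [0,0,0.004,0,0,0,1,0,0,0.008,0,0,0,1,0,0,0.009,0,0,0,1,0,0,0.009,0,0,0,1]}}

```text
time: 7.58
tool_pos: [0.5745, -0.0229, 0.0362]
ee_rot: [-0.401, 3.116, 0.0]
wrist_force: [1.0, -0.6, -1.3]
grip_width: 0.63
```

```bash
python3 d.py .5742 -.0219 .0355
```

```text
pos [ 0.5745 -0.0229  0.0362] yaw 104.68291814706112 z [ 0.0001  0.0001 -1.    ] w 0.6295205884679007 F [ 1.0428 -0.5969 -1.2952] t 7.575
delta [0.     0.0011 0.0007]
rack [-0.      0.0011  0.0362] Frack [-0.8572  0.8419 -1.2952] q [-0.1077  0.555   0.0507  1.939  -0.0444  0.6486  1.7979]
```

{"fn": "step_arm", "kwargs": {"plan": [0,0,0,0,0,0,0,0,0,0,0,0,0,0,0,0,0,0,0,0,0,0,0,0,0,0,0,0]}}

```text
time: 8.07
tool_pos: [0.5745, -0.023, 0.0362]
ee_rot: [-0.401, 3.116, -0.0]
wrist_force: [-0.4, -0.1, 0.3]
grip_width: 0.994
```

{"fn": "step_arm", "kwargs": {"plan": [0,0,-0.03,0,0,0,0,0,0,-0.06,0,0,0,0,0,0,-0.1,0,0,0,0,0,0,-0.13,0,0,0,0,0,0,-0.13,0,0,0,0]}}

```text
time: 8.7
tool_pos: [0.5762, -0.023, 0.1686]
ee_rot: [-0.4, 3.111, -0.0]
wrist_force: [-0.3, 0.4, -1.5]
grip_width: 1.002
```

```bash
python3 d.py .6467 -.0023 .09;  python3 - <<'E'
from h import *
P=(.5742,-.0219,np.deg2rad(-165.3));T=rackT(*P)
s=cap('side');lo=(270,260);b=overlay(s,P,lo,(450,370),4.4)
for z in(.02,.044):
    p=np.array([(px(s,[P[0]+.028*np.cos(a),P[1]+.028*np.sin(a),z])-lo+.5)*4.4 for a in np.linspace(0,6.3,40)]).astype(int)
    cv2.polylines(b,[p],True,(255,255,0),1)
cv2.imwrite('pics/s3.png',b)
E
```

```text
pos [ 0.5762 -0.023   0.1686] yaw 104.6711272103728 z [ 0.005   0.0004 -1.    ] w 1.0021025251020863 F [-0.3051  0.39   -1.545 ] t 8.7
delta [-0.0731  0.0022  0.079 ]
rack [-0.0016  0.0016  0.1686] Frack [ 0.1961 -0.4547 -1.545 ] q [-0.1235  0.371   0.0696  1.8576 -0.0321  0.909   1.7879]
```

View pics/s3.png

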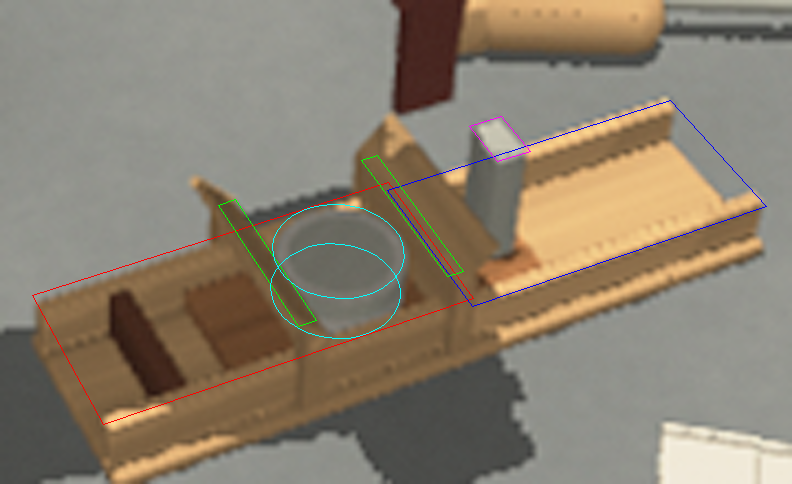

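Tin lies flat in the shaft, about where predicted, with its top ellipse centred near (340,250). Next is the post.

{"fn": "step_arm", "kwargs": {"plan": [-0.04,0.001,0.0,0,0,0,0,-0.0735,0.002,0.03,0,0,0,0,-0.0735,0.002,0.05,0,0,0,0,-0.0735,0.002,0.05,0,0,0,0,-0.0735,0.002,0.05,0,0,0,0]}}

```text
time: 9.38
tool_pos: [0.6444, -0.0032, 0.1163]
ee_rot: [0.4, -3.115, 0.0]
wrist_force: [-0.0, -0.3, -0.3]
grip_width: 1.004
```

```bash
python3 d.py .6467 -.0023 .055
```

```text
pos [ 0.6444 -0.0032  0.1163] yaw 104.63324835664997 z [-0.0006 -0.0003 -1.    ] w 1.0044613561978006 F [-0.0386 -0.259  -0.3278] t 9.375
delta [-0.0025  0.0003  0.0613]
rack [-0.0726 -0.0003  0.1163] Frack [ 0.1031  0.2407 -0.3278] q [-0.139   0.5372  0.0647  1.7273 -0.0426  0.8791  1.7699]
```

{"fn": "step_arm", "kwargs": {"plan": [-0.0025,0,0.03,0,0,0,0,-0.0025,0,0.061,0,0,0,0,-0.0025,0,0.061,0,0,0,0,-0.0025,0,0.061,0,0,0,0]}}

```text
time: 9.88
tool_pos: [0.6484, -0.0021, 0.0569]
ee_rot: [-0.4, 3.114, -0.0]
wrist_force: [-0.1, 0.9, -0.1]
grip_width: 0.999
```

{"fn": "step_arm", "kwargs": {"plan": [0,0,0,0,0,0,1,0,0,0,0,0,0,1,0,0,0,0,0,0,1,0,0,0,0,0,0,1,0,0,0,0,0,0,1], "force": 50}}

```text
time: 10.5
tool_pos: [0.6475, -0.0018, 0.0551]
ee_rot: [0.401, -3.116, -0.0]
wrist_force: [-0.1, 0.3, -0.6]
grip_width: 0.47
```

{"fn": "step_arm", "kwargs": {"plan": [0,0,0,0,0,0,1,0,0,0,0,0,0,1]}}

```text
time: 10.75
tool_pos: [0.6473, -0.0012, 0.0551]
ee_rot: [0.402, -3.115, -0.001]
wrist_force: [-0.2, 1.2, -0.1]
grip_width: 0.269
```

```bash
python3 d.py .6467 -.0023 .055
```

```text
pos [ 0.6473 -0.0012  0.0551] yaw 104.71938450590862 z [-0.0004  0.0005 -1.    ] w 0.2694241587553944 F [-0.1674  1.1882 -0.0588] t 10.75
delta [ 0.0009 -0.0009  0.0001]
rack [-0.076  -0.0014  0.0551] Frack [-0.1396 -1.1918 -0.0588] q [-0.1345  0.619   0.0561  1.752  -0.0475  0.7723  1.7729]
```

{"fn": "step_arm", "kwargs": {"plan": [0,0,0,0,0,0,1,0,0,0,0,0,0,1,-0.004,0,0,0,0,0,1,-0.012,0,0,0,0,0,1,-0.02,0,0,0,0,0,1], "force": 55}}

```text
time: 11.38
tool_pos: [0.6635, 0.0033, 0.055]
ee_rot: [0.401, -3.108, -0.001]
wrist_force: [-11.8, 1.7, 10.3]
grip_width: 0.272
```

```bash
python3 d.py .6467 -.0023 .055
```

```text
pos [0.6635 0.0033 0.055 ] yaw 104.69608725476192 z [-0.0074 -0.0001 -1.    ] w 0.27170349021820356 F [-11.7934   1.6518  10.2907] t 11.375
delta [ 0.0176 -0.0012  0.0001]
rack [-0.0927 -0.0017  0.055 ] Frack [10.9882 -4.5904 10.2907] q [-0.1394  0.6438  0.0577  1.7041 -0.0489  0.8025  1.7683]
```

{"fn": "step_arm", "kwargs": {"plan": [-0.01,0,0,0,0,0,1,-0.02,0,0,0,0,0,1,-0.03,0,0,0,0,0,1,-0.04,0,0,0,0,0,1,-0.05,0,0,0,0,0,1]}}

```text
time: 12.0
tool_pos: [0.7117, 0.017, 0.055]
ee_rot: [0.402, -3.108, -0.003]
wrist_force: [-13.4, 2.8, 11.1]
grip_width: 0.272
```

```bash
python3 d.py .6467 -.0023 .055
```

```text
pos [0.7117 0.017  0.055 ] yaw 104.72893794931804 z [-0.0081  0.0008 -1.    ] w 0.2723071510879003 F [-13.4348   2.8065  11.1229] t 12.0
delta [ 0.0677 -0.0022  0.0006]
rack [-0.1428 -0.0028  0.055 ] Frack [12.2829 -6.1238 11.1229] q [-0.1506  0.7105  0.0603  1.5728 -0.0537  0.868   1.7581]
```

{"fn": "step_arm", "kwargs": {"plan": [-0.01,0.002,0,0,0,0,1,-0.018,0.003,0,0,0,0,1,-0.024,0.003,0,0,0,0,1,-0.028,0.003,0,0,0,0,1,-0.028,0.003,0,0,0,0,1]}}

```text
time: 12.62
tool_pos: [0.7386, 0.0247, 0.055]
ee_rot: [0.4, -3.109, 0.001]
wrist_force: [-12.3, -1.0, 9.7]
grip_width: 0.27
```

```bash
python3 d.py .6467 -.0023 .055
python3 - <<'E'
from h import *
for n in('side','top'):
    c=cap(n,n+'4.png')
    for l in('nose','tin','post_top'):
        for r in eyes.spot_point(n,l)[:5]:
            X=w(c,r['position']);
            if X[1]<.1:print(n,l,r['p'],(np.linalg.inv(rackT(.5742,-.0219,np.deg2rad(-165.3)))@[*X,1])[:3])
a=cv2.imread('pics/side4.png')[260:370,270:450];cv2.imwrite('pics/s4.png',cv2.resize(a,None,fx=4.4,fy=4.4))
E
```

```text
pos [0.7386 0.0247 0.055 ] yaw 104.65191694599402 z [-0.0069 -0.0015 -1.    ] w 0.2703748204821234 F [-12.3017  -0.9835   9.7099] t 12.625
delta [ 0.0957 -0.0029  0.0007]
rack [-0.1708 -0.0034  0.055 ] Frack [12.1487 -2.1704  9.7099] q [-0.1591  0.7488  0.0644  1.497  -0.0548  0.9045  1.7488]
side nose 0.31 [-0.1718 -0.0015  0.079 ]
side tin 0.84 [-0.0034 -0.0017  0.0042]
side post_top 0.69 [-0.1695 -0.0044  0.0802]
top nose 0.72 [-0.0348 -0.0022  0.0214]
top tin 0.89 [-0.0032 -0.0028  0.0066]
top post_top 0.97 [-0.1705 -0.0045  0.0842]
```

View pics/s4.png

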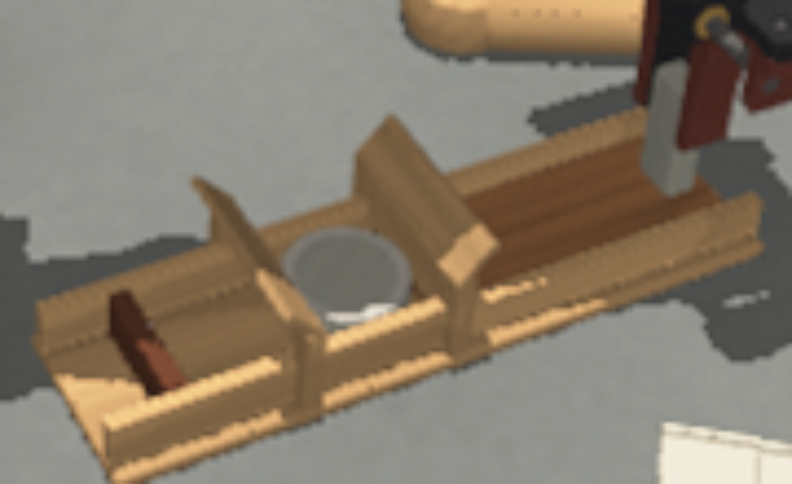

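The tin has dropped and lies flat in the shaft at about (345,280), and the nose is behind it. I'll pull a little more for margin, then ease forward slowly.

{"fn": "step_arm", "kwargs": {"plan": [-0.001,0,0,0,0,0,1,-0.002,0,0,0,0,0,1,-0.002,0,0,0,0,0,1,-0.002,0,0,0,0,0,1]}}

```text
time: 13.52
tool_pos: [0.7402, 0.0251, 0.0551]
ee_rot: [0.4, -3.109, 0.001]
wrist_force: [-12.2, -1.2, 9.2]
grip_width: 0.269
```

{"fn": "step_arm", "kwargs": {"plan": [0.003,0,0,0,0,0,1,0.008,-0.0005,0,0,0,0,1,0.013,-0.001,0,0,0,0,1,0.018,-0.001,0,0,0,0,1,0.023,-0.001,0,0,0,0,1]}}

```text
time: 14.15
tool_pos: [0.7182, 0.0189, 0.0551]
ee_rot: [0.4, -3.109, -0.0]
wrist_force: [-10.8, -0.1, 7.5]
grip_width: 0.267
```

```bash
python3 d.py .6467 -.0023 .055
```

```text
pos [0.7182 0.0189 0.0551] yaw 104.67003902145579 z [-0.0067 -0.0009 -1.    ] w 0.26738586136937287 F [-10.8     -0.0706   7.527 ] t 14.15
delta [ 0.0745 -0.0024  0.0006]
rack [-0.1496 -0.0029  0.0551] Frack [10.4644 -2.6723  7.527 ] q [-0.154   0.7191  0.0622  1.5558 -0.0532  0.8751  1.7541]
```

{"fn": "step_arm", "kwargs": {"plan": [0.005,0,0,0,0,0,1,0.01,-0.0003,0,0,0,0,1,0.015,-0.0006,0,0,0,0,1,0.02,-0.0008,0,0,0,0,1,0.025,-0.001,0,0,0,0,1]}}

```text
time: 14.78
tool_pos: [0.6943, 0.0121, 0.055]
ee_rot: [0.401, -3.109, -0.001]
wrist_force: [-10.8, 1.2, 9.4]
grip_width: 0.269
```

{"fn": "step_arm", "kwargs": {"plan": [0.002,0,0,0,0,0,1,0.004,0,0,0,0,0,1,0.006,0,0,0,0,0,1,0.007,0,0,0,0,0,1,0.007,0,0,0,0,0,1]}}

```text
time: 15.4
tool_pos: [0.6875, 0.0102, 0.055]
ee_rot: [0.401, -3.109, -0.001]
wrist_force: [-11.4, 0.6, 9.9]
grip_width: 0.269
```

```bash
python3 d.py .6467 -.0023 .055;python3 - <<'E'
from h import *
I=np.linalg.inv(rackT(.5742,-.0219,np.deg2rad(-165.3)))
for n in('side','top'):
    c=cap(n,n+'5.png')
    for l in('nose','tin','post_top'):
        for r in eyes.spot_point(n,l)[:5]:
            X=w(c,r['position']);
            if X[1]<.1:print(n,l,r['p'],(I@[*X,1])[:3])
a=cv2.imread('pics/side5.png')[260:370,270:450];cv2.imwrite('pics/s5.png',cv2.resize(a,None,fx=4.4,fy=4.4))
E
```

```text
pos [0.6875 0.0102 0.055 ] yaw 104.68363784915495 z [-0.0067 -0.0005 -1.    ] w 0.2694995979393318 F [-11.3758   0.5966   9.8513] t 15.4
delta [ 0.0426 -0.0017  0.0003]
rack [-0.1177 -0.0023  0.055 ] Frack [10.8521 -3.4637  9.8513] q [-0.1463  0.6761  0.0597  1.6407 -0.0507  0.8331  1.7617]
side nose 0.65 [0.0161 0.0068 0.017 ]
side tin 0.82 [0.049  0.0016 0.0027]
side post_top 0.94 [-0.1173 -0.0007  0.0798]
top nose 0.79 [ 0.0192 -0.0022  0.0235]
top tin 0.8 [0.0461 0.0007 0.0087]
top post_top 0.66 [-0.1177  0.0001  0.0844]
```

View pics/s5.png

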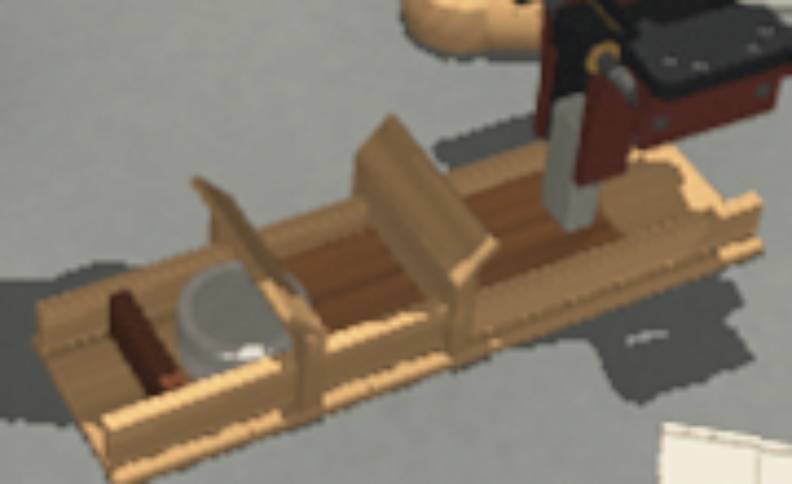

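The tin lies flat ahead of the nose at about (240,320), roughly 10 mm short of the gate at (145,345). From here I advance in small steps and watch the force.

{"fn": "step_arm", "kwargs": {"plan": [0.0015,0,0,0,0,0,1,0.003,0,0,0,0,0,1,0.0045,0,0,0,0,0,1,0.006,0,0,0,0,0,1,0.006,0,0,0,0,0,1]}}

```text
time: 16.42
tool_pos: [0.6817, 0.0085, 0.055]
ee_rot: [0.4, -3.109, -0.0]
wrist_force: [-11.4, 0.2, 9.7]
grip_width: 0.27
```

{"fn": "step_arm", "kwargs": {"plan": [0.001,0,0,0,0,0,1,0.002,0,0,0,0,0,1,0.002,0,0,0,0,0,1]}}

```text
time: 16.8
tool_pos: [0.6798, 0.008, 0.0551]
ee_rot: [0.4, -3.109, -0.0]
wrist_force: [-10.3, 0.7, 9.4]
grip_width: 0.27
```

{"fn": "step_arm", "kwargs": {"plan": [0.001,0,0,0,0,0,1,0.001,0,0,0,0,0,1]}}

```text
time: 17.05
tool_pos: [0.6789, 0.0077, 0.055]
ee_rot: [0.4, -3.109, -0.0]
wrist_force: [-11.9, 0.1, 8.9]
grip_width: 0.268
```

{"fn": "step_arm", "kwargs": {"plan": [0.001,0,0,0,0,0,1,0.001,0,0,0,0,0,1]}}

```text
time: 17.3
tool_pos: [0.6779, 0.0074, 0.055]
ee_rot: [0.4, -3.109, -0.0]
wrist_force: [-11.1, 0.9, 8.7]
grip_width: 0.268
```

{"fn": "step_arm", "kwargs": {"plan": [0.001,0,0,0,0,0,1,0.001,0,0,0,0,0,1]}}

```text
time: 17.55
tool_pos: [0.677, 0.0072, 0.055]
ee_rot: [0.4, -3.109, -0.0]
wrist_force: [-11.0, 0.7, 8.5]
grip_width: 0.273
```

```bash
python3 d.py .6467 -.0023 .055
```

```text
pos [0.677  0.0072 0.055 ] yaw 104.6747616702416 z [-0.0065 -0.0007 -1.    ] w 0.2727048980603948 F [-11.0097   0.6863   8.4612] t 17.55
delta [ 0.0317 -0.0015  0.0002]
rack [-0.1068 -0.002   0.055 ] Frack [10.4752 -3.4576  8.4612] q [-0.1438  0.6616  0.0591  1.6692 -0.0496  0.8188  1.7639]
```

{"fn": "step_arm", "kwargs": {"plan": [0.001,0,0,0,0,0,1,0.001,0,0,0,0,0,1]}}

```text
time: 17.8
tool_pos: [0.6765, 0.0071, 0.055]
ee_rot: [0.401, -3.111, -0.0]
wrist_force: [-9.7, -0.1, 8.1]
grip_width: 0.272
```

{"fn": "step_arm", "kwargs": {"plan": [0.001,0,0,0,0,0,1,0.001,0,0,0,0,0,1]}}

```text
time: 18.05
tool_pos: [0.6765, 0.007, 0.0551]
ee_rot: [0.401, -3.112, -0.0]
wrist_force: [-6.1, 1.9, 5.7]
grip_width: 0.267
```

Contact with the gate: the position holds while the load drops.

{"fn": "step_arm", "kwargs": {"plan": [0.0008,0,0,0,0,0,1,0.0008,0,0,0,0,0,1]}}

```text
time: 18.3
tool_pos: [0.6765, 0.007, 0.0551]
ee_rot: [0.401, -3.114, -0.0]
wrist_force: [-6.4, 1.2, 4.7]
grip_width: 0.271
```

{"fn": "step_arm", "kwargs": {"plan": [0.0006,0,0,0,0,0,1,0.0006,0,0,0,0,0,1]}}

```text
time: 18.55
tool_pos: [0.6765, 0.007, 0.0551]
ee_rot: [0.402, -3.115, -0.0]
wrist_force: [-4.7, 1.1, 4.1]
grip_width: 0.267
```

```bash
python3 d.py .6467 -.0023 .055
```

```text
pos [0.6765 0.007  0.0551] yaw 104.68933721822417 z [-0.0008  0.0001 -1.    ] w 0.2673929824715233 F [-4.7482  1.0952  4.0582] t 18.55
delta [ 0.0312 -0.0015  0.0001]
rack [-0.1063 -0.002   0.0551] Frack [ 4.3148 -2.2643  4.0582] q [-0.1432  0.6582  0.0585  1.6756 -0.0496  0.81    1.7645]
```

{"fn": "step_arm", "kwargs": {"plan": [0.0008,0,0,0,0,0,1,0.0008,0,0,0,0,0,1,0.0008,0,0,0,0,0,1]}}

```text
time: 18.92
tool_pos: [0.6764, 0.007, 0.0551]
ee_rot: [-0.402, 3.115, 0.0]
wrist_force: [-1.6, 1.6, 0.7]
grip_width: 0.266
```

```bash
python3 d.py .6467 -.0023 .055
```

```text
pos [0.6764 0.007  0.0551] yaw 104.68916178609412 z [ 0.0006  0.0003 -1.    ] w 0.26591358049997943 F [-1.6367  1.5817  0.6525] t 18.925
delta [ 0.0311 -0.0014  0.0001]
rack [-0.1062 -0.002   0.0551] Frack [ 1.1818 -1.9452  0.6525] q [-0.1431  0.6575  0.0584  1.677  -0.0497  0.8079  1.7646]
```

The hand is unloaded, so I'll open and lift.

{"fn": "step_arm", "kwargs": {"plan": [0,0,0,0,0,0,0,0,0,0,0,0,0,0,0,0,0,0,0,0,0,0,0,0,0,0,0,0,0,0,0,0,0,0,0]}}

```text
time: 19.55
tool_pos: [0.6761, 0.0066, 0.0552]
ee_rot: [-0.401, 3.116, -0.0]
wrist_force: [0.2, 0.6, -0.8]
grip_width: 0.804
```

{"fn": "step_arm", "kwargs": {"plan": [0,0,0,0,0,0,0,0,0,-0.04,0,0,0,0,0,0,-0.09,0,0,0,0,0,0,-0.13,0,0,0,0,0,0,-0.13,0,0,0,0]}}

```text
time: 20.18
tool_pos: [0.6784, 0.0067, 0.1893]
ee_rot: [-0.4, 3.109, -0.0]
wrist_force: [-0.4, -0.2, -0.8]
grip_width: 1.001
```

```bash
python3 d.py .6467 -.0023 .055;python3 - <<'E'
from h import *
I=np.linalg.inv(rackT(.5742,-.0219,np.deg2rad(-165.3)))
for n in('side','top'):
    c=cap(n,n+'6.png')
    for l in('nose','tin','post_top','bay'):
        for r in eyes.spot_point(n,l)[:5]:
            X=w(c,r['position']);
            if X[1]<.1:print(n,l,r['p'],(I@[*X,1])[:3])
    for l in('big_tin','jar','shoe_tree','shoehorn','heel_grip','key'):
        o=eyes.spot_point(n,l)
        if o: print(l,w(c,o[0]['position']))
a=cv2.imread('pics/side6.png')[260:370,270:450];cv2.imwrite('pics/s6.png',cv2.resize(a,None,fx=4.4,fy=4.4))
E
```

```text
pos [0.6784 0.0067 0.1893] yaw 104.66591834810949 z [ 0.0072  0.0006 -1.    ] w 1.0014798664738753 F [-0.3645 -0.2288 -0.844 ] t 20.175
delta [ 0.0339 -0.0005  0.134 ]
rack [-0.1081 -0.0012  0.1893] Frack [ 0.4106  0.1289 -0.844 ] q [-0.1543  0.5081  0.0749  1.5888 -0.0422  1.0391  1.759 ]
side nose 0.94 [ 0.0262 -0.0003  0.0184]
side tin 0.88 [0.0583 0.0017 0.0084]
side post_top 0.8 [-0.1043 -0.0011  0.0775]
big_tin [ 0.5629  0.285  -0.0005]
jar [ 0.4301  0.2838 -0.004 ]
shoe_tree [ 0.7864  0.1495 -0.0005]
shoehorn [ 0.7758 -0.1616 -0.0011]
heel_grip [ 0.3727 -0.1248  0.0029]
key [0.3738 0.0941 0.0009]
top nose 0.82 [ 0.0305 -0.0035  0.0233]
top nose 0.59 [ 0.1613 -0.1663  0.0015]
top tin 0.83 [ 0.0575 -0.0002  0.0057]
top post_top 0.94 [-0.105  -0.0017  0.0849]
top bay 0.67 [0.0756 0.0025 0.0112]
big_tin [0.5649 0.2872 0.0019]
jar [ 0.431   0.287  -0.0001]
shoe_tree [ 0.7871  0.147  -0.002 ]
shoehorn [0.568  0.2898 0.0024]
heel_grip [ 0.3688 -0.1262  0.003 ]
key [0.3767 0.0985 0.0007]
```

View pics/s6.png

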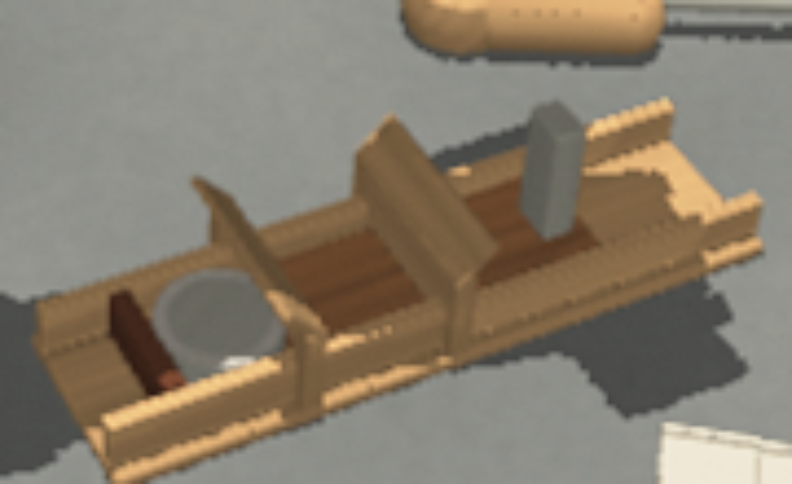

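The tin lies flat at about (220,325), held against the gate at (145,345). The post stands free at (553,170), and the bystanders have not moved.

```bash
python3 -c "
from rig import arm; print(arm.close_job())"
```

```text
the job is handed in; nothing more can be done
None
```

The tin is loaded and held against the front gate by the released follower. I handed the job in at about 20 s; no verdict came back.

**What I did:** I set the small silver tin on the deck in the shaft and let go. I drew the follower back about 97 mm by its post until the tin dropped flat. I then eased it forward in rows of at most 5 mm, finishing in steps of about 1 mm. At the gate the load on the hand fell from about 11 N to about 1 N, and only then did I open the gripper and lift away.

**Last checks:**
- **Tin:** it lies flat about 58 mm ahead of the shaft and within about 2 mm of the track's middle.
- **Follower:** its travel is about 30 mm, which is in the range for a held tin. The post did not move when I let go. I infer the hold on the tin is about 10 N or more, from the spring load; I could not measure it directly.
- **Bystanders:** five were found within a few millimetres of where they began, or where the first picture shows them. The top-view network put the shoehorn on the big tin, which is a false find. The side view showed the shoehorn in its place.
- **Disagreement:** sideways force of up to 6 N while pulling suggests my rack angle is off by about 1°. I corrected for it with small sideways shifts.

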